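# Refill and prime the bench glue feeder

## Robot

A 6-joint arm with a two-finger parallel gripper is mounted at the origin on a cart in front of the work surface, level with it; the furniture and walls round the work are solid. World frame = base frame: x ahead of the robot, y to its left, z up, the work surface at z = 0. Lengths are in m, angles in degrees, forces in N, time in s.
With the tool pointing down it reaches from about 0.35 to 0.875 m from the base axis. Payload 4.2 kg.
Tool frame: the origin (TCP) lies on the centre line of the jaws, within the pads' length; the fingertips stand 25 mm ahead of it and the grasp point (between the pads) lies 6 mm ahead of it; z points along the fingers, y is the line along which they close (so a half turn about z gives the same grasp; the last joint's range is limited). The gripper opens to 87 mm and grips with 3 to 60 N. Pads are 19 mm wide; open, the fingers measure 117 mm over their backs; the gripper's body (75 mm by 190 mm) begins 51 mm behind the grasp point.
Start: joints at [-57.949, 22.042, 0.453, 0, -68.411, -14.817], TCP at [0.185, -0.597, 0.248] pointing down, gripper open.
Joint ranges: [-179.83, 179.83], [-69.29, 118.12], [-61.27, 80.66], [-181.25, 117.63], [-171.15, -9.14], [-177.46, 177.46]. Speed limits (degrees/s): [159.86, 159.86, 180, 180, 180, 180].

## Interface

Orientations are given as a 3x3 rotation matrix whose columns are the frame's x, y, z axes.
In Python, from station import r gives the robot as it stands.
- The arm moves only by the tool move_arm, never from a script. Its argument "series" is a list of rows, each an object with "grip": the opening, from 0 (shut) to 1 (fully open); "xyz": the shift along the tool's x, y, z in mm, a list of three; "angular": the turn, a rotation vector about the tool's x, y, z in rad, a list of three. A call has 1 to 10 rows; each row is the pose to reach, as a shift and turn from the pose commanded when the call began, along the tool's axes at that moment; what a row does not reach only later rows make up. A row lasts 1/10 s, in which the tool goes at most 50 mm and 8.59 degrees, less where a joint would pass 70% of its speed; a pose out of reach is approached as far as the arm can. A call with a gripper value outside its range is refused whole. The fingers move at their own pace and stop on an object; the grip force is fixed at half the most. Time passes only in rows, so rows that repeat a pose let the fingers close. It gives the time, the measured TCP pose, the force, the opening and the grip force at its end, in the units of the state.
- r.sense(): the state, without advancing time (a new reading comes with each control period).
- r.capture(name): name is "side" or "top" or "wrist"; returns a dict with "img" (384x512x3 uint8, red, green, blue), "camera_matrix" (3x3 intrinsics, pixels), "rvec" (rotation vector, rad) and "tvec" (3), from world to camera coordinates, as OpenCV has them; the wrist camera has in their place "hand_eye" (4x4, takes a point from camera to tool coordinates, whose origin is the TCP and whose axes are the flange's). Camera axes: x right, y down, z forward; pixel columns grow to the right and rows downward; lengths in m; the calibration is good to about 2 mm. The wrist camera is an equidistant fisheye: a pixel r from the principal point sees the ray r / f radians off the axis. A picture is of the moment at which its call begins: read the wrist's pose just before it. There is no depth.
- r.finish_job(): hands the job in; it is judged then, once.
The state is a dict: "time_s": time; "joints": joint angles; "joint_velocities": joint speeds; "effort": joint torques, N m; "tcp_pos": TCP position; "ee_rot": TCP orientation; "wrist_force": force on the tool from outside, world axes, zero at the start; "moment": the same for the moment, N m; "gripper_width": opening from 0.0 (shut) to 1.0 (fully open); "gripper_force": force on a finger pad.
Only numpy, scipy, OpenCV 4.12 (cv2) and the standard library are available. Lean on these libraries where they do the work, as an engineer would, in place of code of your own. Each camera call takes 0.05 s, during which the arm holds its last target. There are 200 camera calls.

## Task

Refill the glue-stick feeder: lever its red cover wide open with the blade of the palette knife, lay the knife back down flat on the bench clear of the feeder, and put every glue stick from the green mat into the magazine. Then shut the cover fully and prime the feeder with two separate strokes of its pedal, each time pressing it right down to its stop, holding it there for a second, and letting it come all the way back up. Leave the marker pen, the wooden rib and the clay ball where they are.

Things in the scene. Friction and masses are not known exactly. Their poses are not given: they have to be found in the camera images.
- feeder: bench feeder fixed to the table; its own -x side (the front) faces roughly to the robot's right. Origin on the table top under the middle of its magazine; x runs from the front to the hinged back, z up. Base plate 12 mm thick, x -75..75, y -130..70 mm. A brass nozzle 28 mm long sticks out of the front at y 28, z 15 to 37 mm. The pedal lies along its -y side, with a little brass slide that moves with it
- magazine (a point): middle of the magazine's floor, 12 mm above the table, axes as the feeder's. Open-topped grey box: inside 116 mm (x) by 100 mm (y), walls 6 mm thick, their top 45 mm above this floor. In the front (-x) wall, over the middle 76 mm, the wall is only 33 mm high, which leaves a pry gap 12 mm high under the shut cover
- cover (a joint): red sheet cover of the magazine, 128 x 112 x 6 mm, 0.08 kg, hinged along the feeder's y axis at the back; radians, 0 = shut (underside 57 mm above the table, front edge flush with the front wall), 1.75 = stop, just past upright. Stiff hinge: it stays where it is left (friction 0.06 N m)
- cover_hinge (a point): point on the cover's hinge axis, in the middle of its width: feeder x 64, y 0, z 57 mm; axes as the feeder's. The cover's underside starts here and runs 128 mm to its front edge (towards the feeder's -x when shut)
- cover_edge (a point): middle of the cover's front edge, on its upper face; moves with the cover
- pedal (a joint): steel pedal plate, 118 x 46 mm, with a spring; radians, 0 = up (sloping up towards the feeder's front by 0.25 rad), 0.25 = down at its stop (level). Hinged about the feeder's y axis at feeder x 50, z 33 mm, centre line at y -99.5 mm; pressing on the pad takes about 3 N at first and 8 N at the stop
- pedal_pad (a point): middle of the top of the black rubber pad (50 x 46 mm) at the free end of the pedal, 85 mm from the pedal's hinge; about 61 mm above the table when up and 40 mm when at the stop; moves with the pedal
- knife: palette knife lying flat on the bench, 180 mm long, 90 g; origin on the underside of the middle of its dark wooden handle (90 mm long along its own x, 18 x 18 mm across). A steel blade 28 mm wide, 2.5 mm thick with a rounded end points along +x at half the handle's height (9 mm above the underside)
- knife_tip (a point): end of the knife's blade, 135 mm from the knife's origin along its x, 9 mm above the underside
- glue_0: cream hot-melt glue stick, 100 mm long along its own y, 11 x 11 mm across, 11 g, lying on the green mat (3 mm thick); origin at the middle of its underside. Two to four sticks are present
- glue_1: cream hot-melt glue stick, 100 mm long along its own y, 11 x 11 mm across, 11 g, lying on the green mat (3 mm thick); origin at the middle of its underside. Two to four sticks are present
- glue_2: cream hot-melt glue stick, 100 mm long along its own y, 11 x 11 mm across, 11 g, lying on the green mat (3 mm thick); origin at the middle of its underside. Two to four sticks are present
- glue_3: cream hot-melt glue stick, 100 mm long along its own y, 11 x 11 mm across, 11 g, lying on the green mat (3 mm thick); origin at the middle of its underside. Two to four sticks are present
- pen: red and white marker pen lying on the bench, 135 mm long, 17 mm thick, bystander; origin at the middle of its underside
- rib: flat wooden shaping rib with a finger hole, 84 x 59 x 6 mm, bystander; origin at the centre of its underside
- clay: grey clay ball, about 62 mm across and 48 mm high, bystander; origin under its centre. Beyond it, to the left, a tall solid foam sculpture stands on a board (about x above 0.62 m, y 0.1 to 0.35 m, far taller than 0.6 m), and a toolbox stands at about x 0.4, y 0.44 m: swing the arm clear of both

How it is judged:
By the outcome, as a careful person would: the job done as asked, in the order asked, and still so for the second after the job is handed in, with the robot touching nothing.
Of glue_0, glue_1, glue_2, glue_3 only 2 to 4 are there at a start; the rules pass over those that are not, and their reading is None.
At some moment in a run one of glue_0, glue_1, glue_2, glue_3, knife may be knocked a few centimetres aside while the robot is not near it.
It also fails if it takes over 208 s, if anything falls off the work surface, if the arm or the gripper's body presses on something with over 40 N, if the wrist force passes 120 N, or if a joint passes its speed limit or range.

## Working session

There is one attempt and no reset: what is moved stays moved. The work goes in short steps, Python scripts to look and compute and a tool call to move; the robot and the scene stay as the last step left them, time stands still between calls to the robot, and variables do not carry over. Pictures are saved under pics/ and viewed, at most 14 in all, crops included, and the job is handed in when it is done.

Besides the shell and the picture viewer there is one more tool, called after "Emit:" by a JSON object that holds its "method" and its "body". move_arm: Moves the arm, as the interface text tells. Its arguments: {"type":"object","properties":{"series":{"type":"array"}},"required":["series"]}

```bash
ls; mkdir -p pics
python3 - <<'E'
from station import r
import cv2,numpy as np
s=r.sense(); print({k:np.round(v,3).tolist() for k,v in s.items()})
for n in("top","side"):
    c=r.capture(n); cv2.imwrite(f"pics/{n}0.png",cv2.resize(c["img"][:,:,::-1],(800,600)))
    R=cv2.Rodrigues(c["rvec"])[0]; print(n,c["camera_matrix"].tolist(),(-R.T@np.ravel(c["tvec"])).round(3),R.round(2).tolist())
E
```

```text
pics
{'time_s': 0.0, 'joints': [-57.949, 22.09, 0.38, -0.029, -68.412, -14.816], 'joint_velocities': [0.045, -0.028, -0.055, 0.007, -0.099, 0.059], 'effort': [0.001, -39.067, 18.74, 4.22, 0.011, -0.0], 'tcp_pos': [0.185, -0.596, 0.246], 'ee_rot': [[-0.955, -0.296, -0.001], [-0.296, 0.955, 0.002], [0.0, 0.002, -1.0]], 'wrist_force': [0.111, -0.153, 0.267], 'moment': [0.051, -0.003, -0.017], 'gripper_force': 0.0, 'gripper_width': 1.002}
top [[499.17771813694094, 0.0, 264.89275896276973], [0.0, 499.17771813694094, 189.92762755408188], [0.0, 0.0, 1.0]] [ 0.481 -0.074  1.184] [[0.02, -1.0, 0.03], [-0.99, -0.02, -0.1], [0.1, -0.03, -0.99]]
side [[375.63533037417585, 0.0, 259.19125952930784], [0.0, 375.63533037417585, 195.09067807477751], [0.0, 0.0, 1.0]] [ 0.255 -0.772  0.463] [[0.9, -0.44, 0.01], [-0.19, -0.41, -0.89], [0.39, 0.8, -0.46]]
```

View pics/top0.png

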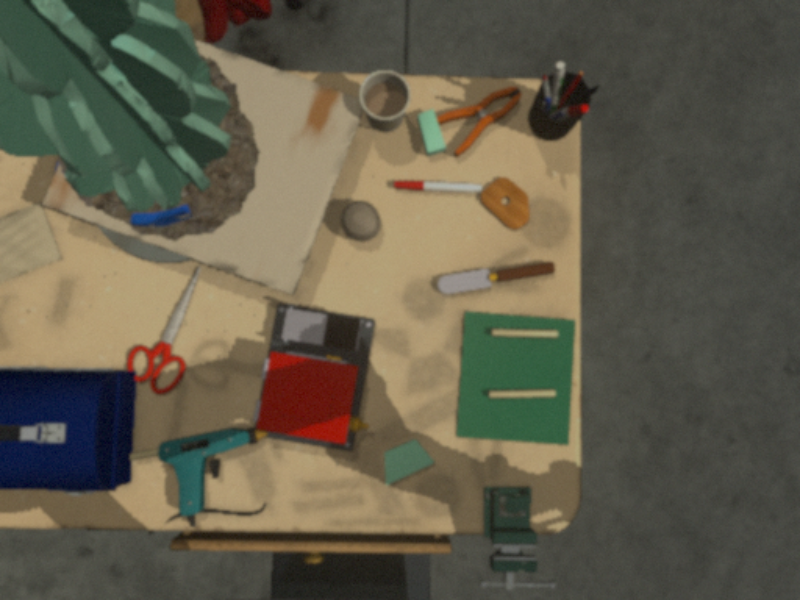

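View pics/side0.png

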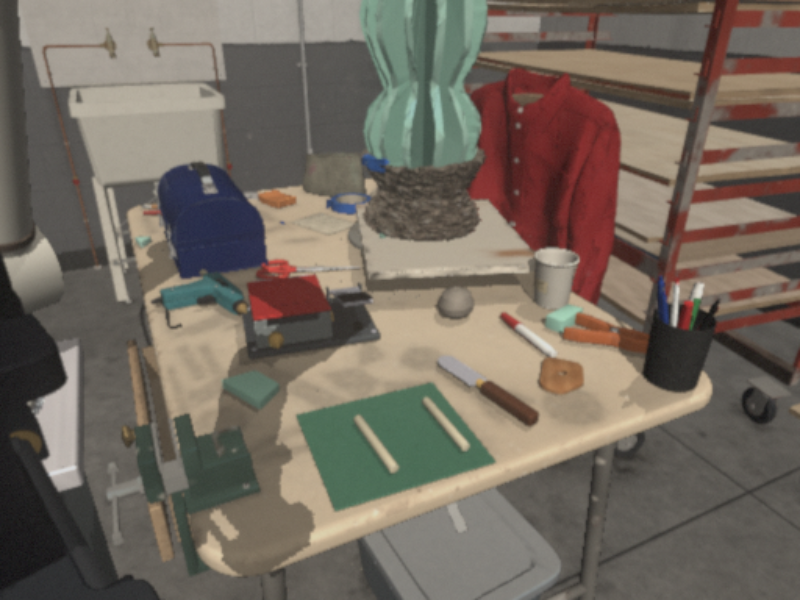

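The top view (800x600) shows the feeder, with the red cover at about (308,398). The pedal is above it, the hinge side faces left and the brass nozzle is at (357,425). Two sticks lie on the mat at (525,333) and (522,394). The knife runs from its tip (437,285) to the handle end (553,267). The side view agrees with this. Next I measure positions.

```bash
cat > h.py <<'E'
from station import r
import cv2,numpy as np
np.set_printoptions(suppress=True,precision=4)
def cast(c,uv,z):
    K=c["camera_matrix"];R=cv2.Rodrigues(np.array(c["rvec"]))[0];t=np.ravel(c["tvec"])
    uv=np.atleast_2d(np.asarray(uv,float)); o=-R.T@t
    d=(np.linalg.inv(K)@np.c_[uv,np.ones(len(uv))].T).T@R
    return o+d*((z-o[2])/d[:,2])[:,None]
def proj(c,P):
    return cv2.projectPoints(np.atleast_2d(np.asarray(P,float)),np.array(c["rvec"]),np.array(c["tvec"]),c["camera_matrix"],None)[0].reshape(-1,2)
def blobs(m,amin=30):
    cs=cv2.findContours(m.astype(np.uint8),cv2.RETR_EXTERNAL,cv2.CHAIN_APPROX_NONE)[0]
    return [q for q in sorted(cs,key=cv2.contourArea)[::-1] if cv2.contourArea(q)>amin]
def hsv(c): return cv2.cvtColor(c["img"],cv2.COLOR_RGB2HSV)
def totool(p,s=None):  # world point -> mm shift in tool axes from measured TCP
    s=s or r.sense(); return np.array(s["ee_rot"]).T@(np.array(p)-s["tcp_pos"])*1000
E
python3 - <<'E'
from h import *
for n in("top","side"):
    c=r.capture(n);np.save(f"/tmp/{n}.npy",c,allow_pickle=True);H=hsv(c);h,s,v=[H[:,:,i].astype(int) for i in range(3)]
    red=((h<6)|(h>174))&(s>180)&(v>70)
    for q in blobs(red,300)[:3]:
        b=cv2.minAreaRect(q);bp=cv2.boxPoints(b);print(n,"red",cv2.contourArea(q),bp.round(1).tolist());print(cast(c,bp,.063))
    green=(h>60)&(h<90)&(s>120)
    g=blobs(green,500)
    for q in g[:3]:
        b=cv2.minAreaRect(q);print("green",b); print(cast(c,cv2.boxPoints(b),.003))
    m=np.zeros(h.shape,np.uint8)
    q=max(g,key=lambda q:cv2.minAreaRect(q)[0][0] if n=="top" else cv2.minAreaRect(q)[0][1]); cv2.fillPoly(m,[q],1)
    st=(m>0)&~green&(h<35)
    for q in blobs(st,20)[:5]:
        b=cv2.minAreaRect(q);bp=cv2.boxPoints(b);print("stick",b);print(cast(c,bp,.014))
E
```

```text
top red 2701.5 [[163.8000030517578, 274.0], [172.6999969482422, 224.39999389648438], [229.5, 234.60000610351562], [220.5, 284.20001220703125]]
[[ 0.4067  0.1103  0.063 ]
 [ 0.5162  0.095   0.063 ]
 [ 0.496  -0.0319  0.063 ]
 [ 0.3866 -0.0152  0.063 ]]
green ((120.69727325439453, 303.62322998046875), (47.41958999633789, 25.394954681396484), 70.14479064941406)
[[0.3735 0.2639 0.003 ]
 [0.3942 0.2102 0.003 ]
 [0.2936 0.1686 0.003 ]
 [0.2735 0.222  0.003 ]]Traceback (most recent call last):
  File "<stdin>", line 12, in <module>
ValueError: max() iterable argument is empty
```

Run:
```python
import cv2
a=cv2.imread("pics/top0.png");
import numpy as np
from h import *
c=r.capture("top");i=c["img"][:,:,::-1]
cv2.imwrite("pics/c1.png",np.hstack([cv2.resize(i[190:295,155:260],(600,600),interpolation=cv2.INTER_CUBIC)]))
```

```text
(no output)
```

View pics/c1.png

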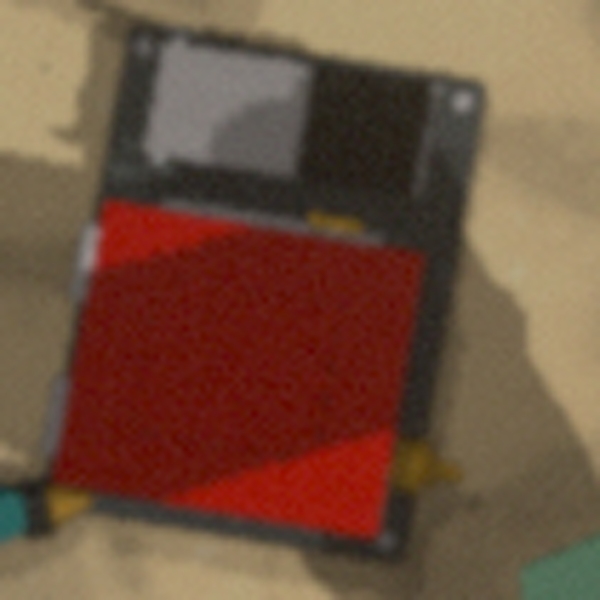

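The crop confirms the feeder axes. The cover is 128 x 111 mm, centred at (0.451, 0.040). The feeder's x points along world (0.157, 0.988), and the pedal is on the world +x side. Now the sticks and knife.

```bash
cat >> h.py <<'E'
F0=np.array([.4514,.0396,0]);FX=np.array([.157,.9876,0]);FR=np.c_[FX,np.cross([0,0,1],FX),[0,0,1]]
def f2w(p): return F0+FR@(np.asarray(p,float)/1000)
def w2f(p): return FR.T@(np.asarray(p)-F0)*1000
def line(c,q,z):  # centre, yaw, length,width of a blob cast on plane z
    P=cast(c,q.reshape(-1,2),z)[:,:2]; b=cv2.minAreaRect((P*1000).astype(np.float32))
    bp=cv2.boxPoints(b);e=[bp[1]-bp[0],bp[2]-bp[1]];l=max(e,key=np.linalg.norm);l=l if l[1]>0 else -l
    return np.array(b[0]).round(1),np.degrees(np.arctan2(l[1],l[0])).round(1),np.sort(b[1]).round(1)
def scene(c):
    H=hsv(c);h,s,v=[H[:,:,i].astype(int) for i in range(3)]
    g=(h>55)&(h<95)&(s>100); out={"mat":None,"sticks":[],"knife":[]}
    q=[q for q in blobs(g,1000) if cast(c,q.reshape(-1,2).mean(0),0)[0,1]<-.1]
    for m in q[:1]:
        out["mat"]=line(c,m,.003); M=np.zeros(h.shape,np.uint8);cv2.fillPoly(M,[cv2.convexHull(m)],1)
        for k in blobs((cv2.erode(M,np.ones((3,3)))>0)&~g&(v>120)&(h<40),20): out["sticks"].append(line(c,k,.011))
    u=cast(c,np.c_[np.tile(np.arange(h.shape[1]),h.shape[0]),np.repeat(np.arange(h.shape[0]),h.shape[1])],0)
    return out
E
python3 - <<'E'
from h import *
c=r.capture("top");H=hsv(c)
print("mat px",H[235,310],"stick",H[213,335],"table",H[160,400],"blade",H[180,300],H[182,290],"handle",H[174,335],H[172,345])
print(scene(c))
i=c["img"][160-12:200+12,265:370,::-1];cv2.imwrite("pics/c2.png",cv2.resize(i,(800,488),interpolation=cv2.INTER_CUBIC))
E
```

```text
mat px [ 69 113  97] stick [ 23  81 167] table [23 26 78] blade [  9  17 153] [  7  15 153] handle [ 12 166  89] [ 11 163  89]
{'mat': (array([ 486.1, -267.4]), np.float32(176.8), array([163.1, 182.9])), 'sticks': [(array([ 552.7, -278.8]), np.float32(91.2), array([ 9.5, 97.5])), (array([ 462.3, -275.8]), np.float32(91.1), array([ 7. , 99.1]))], 'knife': []}
```

View pics/c2.png

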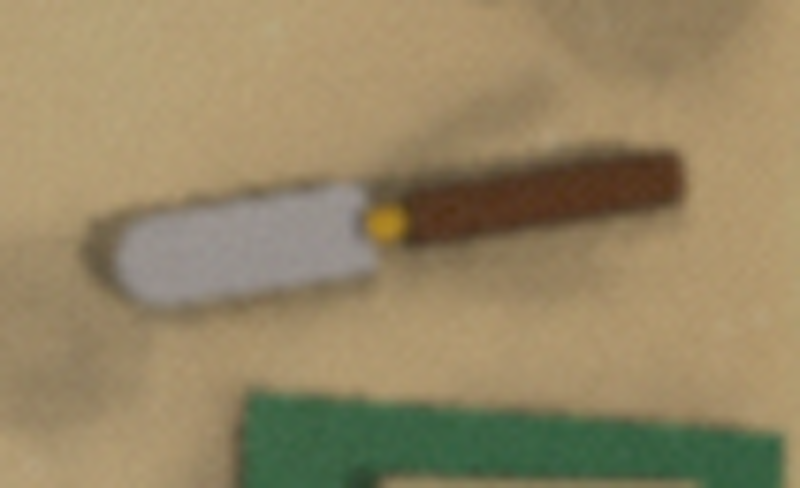

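The crop shows the blade tip at about (118,252), the brass ferrule at (385,222) and the handle running from (405,215) to (683,178). The handle mask is easy to make from its saturated brown.

```bash
python3 - <<'E'
s=open('h.py').read()
i=s.index("    u=cast(c,np.c_");s=s[:i]+'''    for k in blobs((h>4)&(h<18)&(s>110)&(v<140)&(v>40),60):
        L=line(c,k,.015)
        if 70<L[2][1]<110 and L[2][0]<28: out["knife"].append(L)
    return out
'''
open('h.py','w').write(s)
E
python3 - <<'E'
from h import *
c=r.capture("top");print(scene(c)["knife"])
u=265+118*105/800;v=148+252*64/488
print("tip",cast(c,[u,v],.009))
c2=r.capture("side")
for L in scene(c2)["knife"]: print("side",L)
print("side sticks",scene(c2)["sticks"])
# red cover in the side view: projection check of corners
print(proj(c2,[f2w([-64,-56,63]),f2w([-64,56,63]),f2w([64,-56,63]),f2w([64,56,63])])*1.5625)
s=r.sense();print(s["tcp_pos"],s["joints"])
E
```

```text
[(array([ 646.6, -278.4]), np.float32(100.2), array([18.3, 88.7]))]
tip [[ 0.6259 -0.1474  0.009 ]]
side (array([ 644.8, -283. ]), np.float32(96.3), array([22.4, 94.1]))
side sticks []
[[329.5432 307.5809]
 [251.8638 317.6691]
 [315.3679 273.5407]
 [246.17   281.4046]]
[ 0.1852 -0.5968  0.2473] [-57.9495  22.0519   0.44    -0.006  -68.4099 -14.815 ]
```

```bash
cat >> h.py <<'E'
from scipy.spatial.transform import Rotation as Ro
def down(hd,tilt=0): # tool down, tool x heading hd deg
    a=np.radians(hd);x=np.array([np.cos(a),np.sin(a),0]);z=np.array([0,0,-1.]);return np.c_[x,np.cross(z,x),z]
def goto(p,hd,s=None):
    s=s or r.sense();R=np.array(s["ee_rot"])
    print("xyz",totool(p,s).round(1).tolist(),"ang",Ro.from_matrix(R.T@down(hd)).as_rotvec().round(4).tolist())
E
python3 - <<'E'
from h import *
goto([.6431,-.2567,.15],279.3)
E
```

```text
xyz [-538.1, 189.2, 97.4] ang [0.0003, 0.0003, -1.4323]
```

Emit:
{"method": "move_arm", "body": {"series": [{"grip": 0.5,"xyz": [-538,189,97],"angular": [0,0,-1.432]},{"grip": 0.5,"xyz": [-538,189,97],"angular": [0,0,-1.432]},{"grip": 0.5,"xyz": [-538,189,97],"angular": [0,0,-1.432]},{"grip": 0.5,"xyz": [-538,189,97],"angular": [0,0,-1.432]},{"grip": 0.5,"xyz": [-538,189,97],"angular": [0,0,-1.432]},{"grip": 0.5,"xyz": [-538,189,97],"angular": [0,0,-1.432]},{"grip": 0.5,"xyz": [-538,189,97],"angular": [0,0,-1.432]},{"grip": 0.5,"xyz": [-538,189,97],"angular": [0,0,-1.432]},{"grip": 0.5,"xyz": [-538,189,97],"angular": [0,0,-1.432]},{"grip": 0.5,"xyz": [-538,189,97],"angular": [0,0,-1.432]}]}}

```text
time_s: 1.4
tcp_pos: [0.5825, -0.3016, 0.1636]
ee_rot: [[0.166, -0.986, 0.0], [-0.986, -0.166, -0.0], [0.0, -0.0, -1.0]]
wrist_force: [0.8, -0.6, 0.1]
gripper_width: 0.5
gripper_force: 0.0
```

Run:
```python
from h import *
s=r.sense();print(s["tcp_pos"],s["joints"],s["time_s"]);goto([.6431,-.2567,.10],279.3)
print(scene(r.capture("top")))
```

```text
[ 0.5825 -0.3016  0.1636] [-13.2712  28.6646  -1.3908   0.0083 -59.9255  22.8257] 1.4
xyz [-34.2, -67.2, 63.6] ang [-0.0003, -0.0002, 0.0045]
{'mat': (array([ 469.6, -288.3]), np.float32(176.9), array([119.3, 151.3])), 'sticks': [(array([ 462.3, -276.9]), np.float32(91.1), array([ 7. , 96.7]))], 'knife': []}
```

Emit:
{"method": "move_arm", "body": {"series": [{"grip": 0.5,"xyz": [-34,-67,60],"angular": [0,0,0.0045]},{"grip": 0.5,"xyz": [-34,-67,60],"angular": [0,0,0.0045]},{"grip": 0.5,"xyz": [-34,-67,60],"angular": [0,0,0.0045]},{"grip": 0.5,"xyz": [-34,-67,60],"angular": [0,0,0.0045]},{"grip": 0.5,"xyz": [-34,-67,60],"angular": [0,0,0.0045]}]}}

```text
time_s: 1.95
tcp_pos: [0.6416, -0.2595, 0.1048]
ee_rot: [[0.156, -0.988, 0.001], [-0.988, -0.156, -0.001], [0.001, -0.001, -1.0]]
wrist_force: [0.6, -0.5, 0.7]
gripper_width: 0.497
gripper_force: 0.0
```

Run:
```python
from h import *
s=r.sense();print(s["tcp_pos"],s["time_s"]);goto([.6431,-.2567,.028],279.3)
c=r.capture("wrist");print(c["camera_matrix"],c["hand_eye"]);cv2.imwrite("pics/w1.png",c["img"][:,:,::-1])
```

```text
[ 0.6416 -0.2595  0.1048] 1.95
xyz [-2.6, -1.8, 76.8] ang [-0.0013, -0.0009, -0.0053]
[[297.3186   0.     258.9643]
 [  0.     297.3186 192.4041]
 [  0.       0.       1.    ]] [[-0.0007 -0.9551 -0.2964  0.0819]
 [ 1.     -0.0002 -0.0015  0.0005]
 [ 0.0013 -0.2964  0.9551 -0.1373]
 [ 0.      0.      0.      1.    ]]
```

View pics/w1.png

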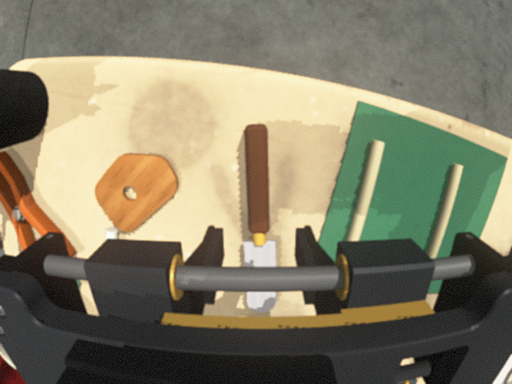

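The wrist view has the handle centred between the fingers, running from (257,125) to the ferrule at (259,238). I descend.

Emit:
{"method": "move_arm", "body": {"series": [{"grip": 0.5,"xyz": [-3,-2,45],"angular": [0,0,-0.005]},{"grip": 0.5,"xyz": [-3,-2,65],"angular": [0,0,-0.005]},{"grip": 0.5,"xyz": [-3,-2,76],"angular": [0,0,-0.005]},{"grip": 0.5,"xyz": [-3,-2,76],"angular": [0,0,-0.005]},{"grip": 0.0,"xyz": [-3,-2,76],"angular": [0,0,-0.005]},{"grip": 0.0,"xyz": [-3,-2,76],"angular": [0,0,-0.005]},{"grip": 0.0,"xyz": [-3,-2,76],"angular": [0,0,-0.005]},{"grip": 0.0,"xyz": [-3,-2,76],"angular": [0,0,-0.005]}]}}

```text
time_s: 2.8
tcp_pos: [0.6434, -0.2555, 0.0288]
ee_rot: [[0.162, -0.987, 0.001], [-0.987, -0.162, -0.0], [0.0, -0.001, -1.0]]
wrist_force: [-1.3, -0.4, 1.5]
gripper_width: 0.221
gripper_force: 0.5
```

Emit:
{"method": "move_arm", "body": {"series": [{"grip": 0.0,"xyz": [0,0,0],"angular": [0,0,0]},{"grip": 0.0,"xyz": [0,0,-40],"angular": [0,0,0]},{"grip": 0.0,"xyz": [0,0,-80],"angular": [0,0,0]},{"grip": 0.0,"xyz": [0,0,-110],"angular": [0,0,0]},{"grip": 0.0,"xyz": [0,0,-110],"angular": [0,0,0]}]}}

```text
time_s: 3.3
tcp_pos: [0.6461, -0.2562, 0.1438]
ee_rot: [[0.163, -0.987, 0.011], [-0.987, -0.163, -0.003], [0.005, -0.01, -1.0]]
wrist_force: [0.2, -1.0, -0.5]
gripper_width: 0.201
gripper_force: 30.0
```

Run:
```python
from h import *
s=r.sense();print(s["tcp_pos"],s["time_s"],s["gripper_width"]*87,s["gripper_force"],s["wrist_force"])
c=r.capture("top");c2=r.capture("side")
cv2.imwrite("pics/t2.png",np.hstack([cv2.resize(c["img"][120:260,220:400,::-1],(400,311)),cv2.resize(c2["img"][130:310,150:380,::-1],(398,311))]))
```

```text
[ 0.6461 -0.2562  0.1438] 3.3 17.4837737131928 29.997366070747375 [ 0.2264 -0.9925 -0.5435]
```

View pics/t2.png

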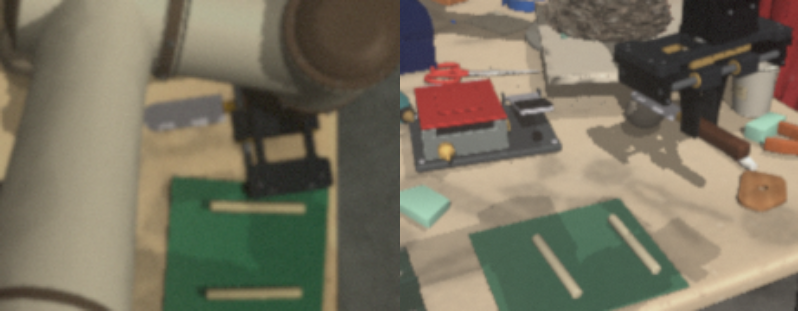

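Knife held firmly (17.5 mm, 30 N), and it looks level in both views. Next is the approach pose in front of the pry gap.

Run:
```python
from h import *
print(f2w([-216,0,120]));goto(f2w([-216,0,120]),261)
```

```text
[ 0.4175 -0.1737  0.12  ]
xyz [-116.8, 209.5, 17.9] ang [-0.0013, 0.0005, 0.3193]
```

Emit:
{"method": "move_arm", "body": {"series": [{"grip": 0.0,"xyz": [-29,52,5],"angular": [0,0,0.08]},{"grip": 0.0,"xyz": [-58,105,9],"angular": [0,0,0.16]},{"grip": 0.0,"xyz": [-87,157,13],"angular": [0,0,0.24]},{"grip": 0.0,"xyz": [-117,209,18],"angular": [0,0,0.32]},{"grip": 0.0,"xyz": [-117,209,18],"angular": [0,0,0.32]},{"grip": 0.0,"xyz": [-117,209,18],"angular": [0,0,0.32]},{"grip": 0.0,"xyz": [-117,209,18],"angular": [0,0,0.32]},{"grip": 0.0,"xyz": [-117,209,18],"angular": [0,0,0.32]}]}}

```text
time_s: 4.2
tcp_pos: [0.4188, -0.1739, 0.1194]
ee_rot: [[-0.157, -0.988, 0.0], [-0.988, 0.157, -0.0], [0.0, -0.0, -1.0]]
wrist_force: [-0.1, -0.1, 0.1]
gripper_width: 0.208
gripper_force: 30.0
```

Run:
```python
from h import *
s=r.sense();print(s["tcp_pos"],w2f(s["tcp_pos"]),s["time_s"],s["wrist_force"]);goto(f2w([-216,0,71]),261)
R=np.array(s["ee_rot"]);tip=np.array(s["tcp_pos"])+R@[-.112,0,.0197]
out=[]
for n in("top","side"):
    c=r.capture(n);p=proj(c,[tip]);print(n,p,w2f(tip))
    i=c["img"][:,:,::-1].copy();x,y=p[0].astype(int)
    i=i[max(y-40,0):y+40,max(x-50,0):x+50];out.append(cv2.resize(i,(400,320),interpolation=cv2.INTER_CUBIC))
cv2.imwrite("pics/t3.png",np.hstack(out))
```

```text
[ 0.4188 -0.1739  0.1194] [-215.9767   -1.3035  119.3984] 4.2 [-0.0502 -0.0563  0.1071]
xyz [0.0, 1.3, 48.4] ang [-0.0001, -0.0002, -0.0001]
top [[242.6802 262.5621]] [-103.9797   -1.2571   99.6808]
side [[188.104  193.1811]] [-103.9797   -1.2571   99.6808]
```

View pics/t3.png

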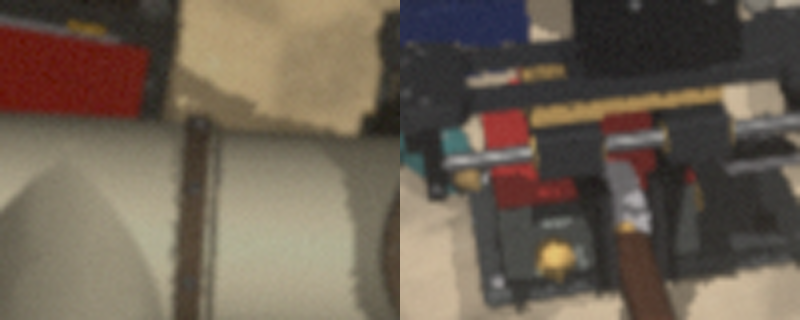

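Emit:
{"method": "move_arm", "body": {"series": [{"grip": 0.0,"xyz": [0,1.3,25],"angular": [0,0,0]},{"grip": 0.0,"xyz": [0,1.3,48.5],"angular": [0,0,0]},{"grip": 0.0,"xyz": [0,1.3,48.5],"angular": [0,0,0]},{"grip": 0.0,"xyz": [0,1.3,48.5],"angular": [0,0,0]},{"grip": 0.0,"xyz": [-10,1.3,48.5],"angular": [0,0,0]},{"grip": 0.0,"xyz": [-20,1.3,48.5],"angular": [0,0,0]},{"grip": 0.0,"xyz": [-28,1.3,48.5],"angular": [0,0,0]},{"grip": 0.0,"xyz": [-36,1.3,48.5],"angular": [0,0,0]}]}}

```text
time_s: 5.1
tcp_pos: [0.4228, -0.137, 0.0718]
ee_rot: [[-0.156, -0.988, 0.001], [-0.988, 0.156, 0.0], [-0.0, -0.001, -1.0]]
wrist_force: [0.7, 0.2, -0.8]
gripper_width: 0.207
gripper_force: 30.0
```

Emit:
{"method": "move_arm", "body": {"series": [{"grip": 0.0,"xyz": [-4,0,0],"angular": [0,0,0]},{"grip": 0.0,"xyz": [-8,0,0],"angular": [0,0,0]},{"grip": 0.0,"xyz": [-12,0,0],"angular": [0,0,0]}]}}

```text
time_s: 5.4
tcp_pos: [0.4242, -0.1258, 0.0713]
ee_rot: [[-0.157, -0.988, 0.0], [-0.988, 0.157, -0.0], [0.0, -0.0, -1.0]]
wrist_force: [0.5, 0.3, -1.6]
gripper_width: 0.2
gripper_force: 30.0
```

Run:
```python
from h import *
s=r.sense();print(w2f(s["tcp_pos"]),s["time_s"],s["wrist_force"],s["gripper_force"])
c=r.capture("side");cv2.imwrite("pics/t4.png",cv2.resize(c["img"][140:240,120:270,::-1],(750,500),interpolation=cv2.INTER_CUBIC))
```

```text
[-167.6204    0.862    71.2544] 5.4 [ 0.4697  0.3161 -1.6358] 29.997024536132812
```

View pics/t4.png

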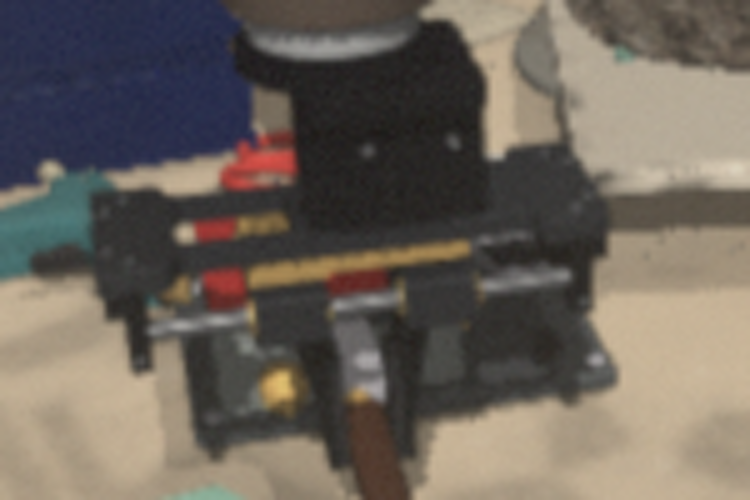

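The side crop shows the blade running in under the red cover's front edge, with only small forces. I insert further.

Emit:
{"method": "move_arm", "body": {"series": [{"grip": 0.0,"xyz": [-6,0,0],"angular": [0,0,0]},{"grip": 0.0,"xyz": [-12,0,0],"angular": [0,0,0]},{"grip": 0.0,"xyz": [-18,0,0],"angular": [0,0,0]},{"grip": 0.0,"xyz": [-22,0,0],"angular": [0,0,0]},{"grip": 0.0,"xyz": [-22,0,0],"angular": [0,0,0]},{"grip": 0.0,"xyz": [-22,0,0],"angular": [0,0,0]}]}}

```text
time_s: 6.05
tcp_pos: [0.4276, -0.1043, 0.0712]
ee_rot: [[-0.157, -0.988, -0.0], [-0.988, 0.157, -0.0], [0.0, 0.0, -1.0]]
wrist_force: [1.1, 0.4, -2.0]
gripper_width: 0.204
gripper_force: 30.0
```

Emit:
{"method": "move_arm", "body": {"series": [{"grip": 0.0,"xyz": [0,0,-6],"angular": [0,0,0]},{"grip": 0.0,"xyz": [-0.5,0,-15],"angular": [0,0,0]},{"grip": 0.0,"xyz": [-2,0,-24],"angular": [0,0,0]},{"grip": 0.0,"xyz": [-4,0,-34],"angular": [0,0,0]},{"grip": 0.0,"xyz": [-8,0,-43],"angular": [0,0,0]},{"grip": 0.0,"xyz": [-12,0,-52],"angular": [0,0,0]},{"grip": 0.0,"xyz": [-17,0,-60],"angular": [0,0,0]},{"grip": 0.0,"xyz": [-23,0,-68],"angular": [0,0,0]},{"grip": 0.0,"xyz": [-30,0,-76],"angular": [0,0,0]},{"grip": 0.0,"xyz": [-37,0,-82],"angular": [0,0,0]}]}}

```text
time_s: 7.05
tcp_pos: [0.4336, -0.0672, 0.1539]
ee_rot: [[-0.157, -0.988, 0.0], [-0.988, 0.157, 0.0], [-0.0, -0.0, -1.0]]
wrist_force: [-0.7, -1.2, -0.9]
gripper_width: 0.201
gripper_force: 30.0
```

Run:
```python
from h import *
s=r.sense();print(w2f(s["tcp_pos"]),s["time_s"],s["wrist_force"],s["gripper_force"])
c=r.capture("side");cv2.imwrite("pics/t5.png",cv2.resize(c["img"][90:230,110:300,::-1],(760,560),interpolation=cv2.INTER_CUBIC))
```

```text
[-108.3023    0.8059  153.9407] 7.05 [-0.6533 -1.2167 -0.8751] 29.99780237674713
```

View pics/t5.png

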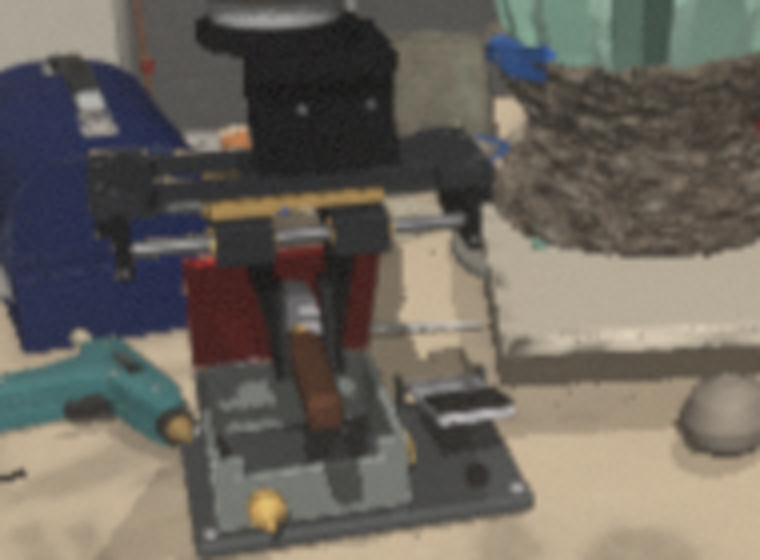

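The cover is well up, with the blade pushing it from below and the magazine exposed. I carry on past upright.

Emit:
{"method": "move_arm", "body": {"series": [{"grip": 0.0,"xyz": [-8,0,-5],"angular": [0,0,0]},{"grip": 0.0,"xyz": [-16,0,-10],"angular": [0,0,0]},{"grip": 0.0,"xyz": [-25,0,-14],"angular": [0,0,0]},{"grip": 0.0,"xyz": [-34,0,-17],"angular": [0,0,0]},{"grip": 0.0,"xyz": [-44,0,-19],"angular": [0,0,0]},{"grip": 0.0,"xyz": [-54,0,-20],"angular": [0,0,0]},{"grip": 0.0,"xyz": [-62,0,-20],"angular": [0,0,0]},{"grip": 0.0,"xyz": [-69,0,-20],"angular": [0,0,0]},{"grip": 0.0,"xyz": [-75,0,-20],"angular": [0,0,0]},{"grip": 0.0,"xyz": [-75,0,-20],"angular": [0,0,0]}]}}

```text
time_s: 8.1
tcp_pos: [0.4454, 0.0069, 0.1731]
ee_rot: [[-0.156, -0.988, 0.0], [-0.988, 0.156, 0.0], [-0.0, -0.0, -1.0]]
wrist_force: [0.3, -0.5, -1.7]
gripper_width: 0.2
gripper_force: 30.0
```

Emit:
{"method": "move_arm", "body": {"series": [{"grip": 0.0,"xyz": [15,0,0],"angular": [0,0,0]},{"grip": 0.0,"xyz": [50,0,0],"angular": [0,0,0]},{"grip": 0.0,"xyz": [100,0,0],"angular": [0,0,0]},{"grip": 0.0,"xyz": [150,0,0],"angular": [0,0,0]},{"grip": 0.0,"xyz": [190,0,0],"angular": [0,0,0]},{"grip": 0.0,"xyz": [190,0,0],"angular": [0,0,0]},{"grip": 0.0,"xyz": [190,0,0],"angular": [0,0,0]}]}}

```text
time_s: 8.8
tcp_pos: [0.415, -0.1823, 0.173]
ee_rot: [[-0.16, -0.987, -0.0], [-0.987, 0.16, 0.0], [-0.0, 0.0, -1.0]]
wrist_force: [0.4, 0.8, -0.4]
gripper_width: 0.205
gripper_force: 30.0
```

Run:
```python
from h import *
s=r.sense();print(w2f(s["tcp_pos"]),s["time_s"],s["wrist_force"],s["gripper_force"])
o=[]
for n,a in(("side",(90,230,110,300)),("top",(170,310,130,320))):
    c=r.capture(n);o.append(cv2.resize(c["img"][a[0]:a[1],a[2]:a[3],::-1],(400,295),interpolation=cv2.INTER_CUBIC))
cv2.imwrite("pics/t6.png",np.hstack(o)); print(scene(c)["sticks"])
```

```text
[-224.9038    1.056   173.0101] 8.8 [ 0.3701  0.7718 -0.4224] 29.997426867485046
[(array([ 552.7, -278.8]), np.float32(91.2), array([ 9.5, 97.5])), (array([ 461.5, -293.4]), np.float32(91.1), array([ 9.3, 63.7]))]
```

View pics/t6.png

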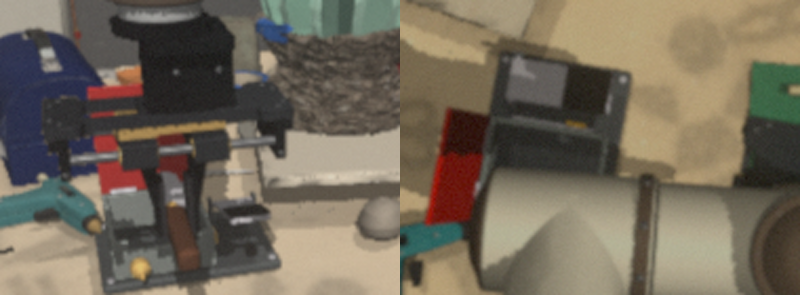

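Run:
```python
from h import *
c=r.capture("top");H=hsv(c).astype(int);h,s,v=H[:,:,0],H[:,:,1],H[:,:,2]
q=blobs(((h<6)|(h>174))&(s>150)&(v>40),100)
for k in q: 
    k=k.reshape(-1,2)
    if 130<k[:,0].mean()<230: print("red blob: topmost-left/right rows", [(y,k[k[:,1]==y,0].min(),k[k[:,1]==y,0].max()) for y in range(k[:,1].min(),k[:,1].max()+1,6)])
for t in(1.4,1.5,1.6,1.7,1.75):
    # underside edge and upper-face edge at y=-56, and y=0
    P=[]
    for y in(-56,0):
        e=np.array([64-128*np.cos(t),y,57+128*np.sin(t)]);P+=[f2w(e),f2w(e+6*np.array([np.sin(t),0,np.cos(t)]))]
    print(t,proj(c,P).round(1).tolist())
```

```text
red blob: topmost-left/right rows [(222, np.int32(153), np.int32(154)), (228, np.int32(151), np.int32(158)), (234, np.int32(151), np.int32(167)), (240, np.int32(150), np.int32(164)), (246, np.int32(148), np.int32(168)), (252, np.int32(147), np.int32(167)), (258, np.int32(145), np.int32(164)), (264, np.int32(144), np.int32(164)), (270, np.int32(143), np.int32(162)), (276, np.int32(143), np.int32(143))]
red blob: topmost-left/right rows [(0, np.int32(128), np.int32(171)), (6, np.int32(133), np.int32(172)), (12, np.int32(133), np.int32(158)), (18, np.int32(132), np.int32(144)), (24, np.int32(133), np.int32(140))]
1.4 [[174.9, 224.0], [171.9, 223.4], [169.4, 251.9], [166.3, 251.3]]
1.5 [[168.5, 222.8], [165.5, 222.3], [162.9, 250.7], [159.9, 250.2]]
1.6 [[162.1, 221.7], [159.2, 221.1], [156.5, 249.6], [153.5, 249.1]]
1.7 [[155.9, 220.5], [153.0, 220.0], [150.2, 248.4], [147.3, 247.9]]
1.75 [[152.8, 220.0], [150.0, 219.5], [147.2, 247.9], [144.3, 247.3]]
```

The cover's edge is at column 153 near the pedal and 147.5 at the middle, which gives about 1.70 rad (wide open). The knife goes back to its original spot.

Run:
```python
from h import *
goto([.6434,-.2555,.08],279.3)
```

```text
xyz [38.4, -236.6, 93.2] ang [-0.0001, 0.0001, -0.3185]
```

Emit:
{"method": "move_arm", "body": {"series": [{"grip": 0.0,"xyz": [10,-48,10],"angular": [0,0,-0.06]},{"grip": 0.0,"xyz": [20,-95,25],"angular": [0,0,-0.13]},{"grip": 0.0,"xyz": [28,-142,45],"angular": [0,0,-0.2]},{"grip": 0.0,"xyz": [35,-190,70],"angular": [0,0,-0.26]},{"grip": 0.0,"xyz": [38.5,-236.5,93],"angular": [0,0,-0.3185]},{"grip": 0.0,"xyz": [38.5,-236.5,93],"angular": [0,0,-0.3185]},{"grip": 0.0,"xyz": [38.5,-236.5,93],"angular": [0,0,-0.3185]},{"grip": 0.0,"xyz": [38.5,-236.5,93],"angular": [0,0,-0.3185]},{"grip": 0.0,"xyz": [38.5,-236.5,93],"angular": [0,0,-0.3185]}]}}

```text
time_s: 9.85
tcp_pos: [0.6426, -0.2558, 0.0822]
ee_rot: [[0.161, -0.987, 0.002], [-0.987, -0.161, -0.0], [0.001, -0.002, -1.0]]
wrist_force: [0.3, 0.1, -1.5]
gripper_width: 0.204
gripper_force: 30.0
```

Run:
```python
from h import *
print(r.sense()["tcp_pos"]);goto([.6434,-.2555,.0295],279.3)
```

```text
[ 0.6426 -0.2558  0.0822]
xyz [-0.2, -0.7, 52.7] ang [-0.0019, -0.0007, -0.0005]
```

Emit:
{"method": "move_arm", "body": {"series": [{"grip": 0.0,"xyz": [0,0,20],"angular": [0,0,0]},{"grip": 0.0,"xyz": [0,0,36],"angular": [0,0,0]},{"grip": 0.0,"xyz": [0,0,45],"angular": [0,0,0]},{"grip": 0.0,"xyz": [0,0,51],"angular": [0,0,0]},{"grip": 0.0,"xyz": [0,0,51],"angular": [0,0,0]},{"grip": 0.0,"xyz": [0,0,51],"angular": [0,0,0]}]}}

```text
time_s: 10.45
tcp_pos: [0.6432, -0.2567, 0.0296]
ee_rot: [[0.16, -0.987, 0.001], [-0.987, -0.16, -0.0], [0.0, -0.001, -1.0]]
wrist_force: [0.5, 0.1, -1.2]
gripper_width: 0.201
gripper_force: 30.0
```

Emit:
{"method": "move_arm", "body": {"series": [{"grip": 0.0,"xyz": [0,0,0.7],"angular": [0,0,0]},{"grip": 0.0,"xyz": [0,0,0.7],"angular": [0,0,0]},{"grip": 0.4,"xyz": [0,0,0.7],"angular": [0,0,0]},{"grip": 0.4,"xyz": [0,0,0.7],"angular": [0,0,0]},{"grip": 0.4,"xyz": [0,0,0.7],"angular": [0,0,0]},{"grip": 0.4,"xyz": [0,0,-20],"angular": [0,0,0]},{"grip": 0.4,"xyz": [0,0,-60],"angular": [0,0,0]},{"grip": 0.4,"xyz": [0,0,-100],"angular": [0,0,0]},{"grip": 0.4,"xyz": [0,0,-100],"angular": [0,0,0]}]}}

```text
time_s: 11.35
tcp_pos: [0.6469, -0.2579, 0.1371]
ee_rot: [[0.162, -0.987, 0.014], [-0.987, -0.162, -0.004], [0.007, -0.013, -1.0]]
wrist_force: [0.9, 0.1, 1.4]
gripper_width: 0.397
gripper_force: 0.0
```

Run:
```python
from h import *
s=r.sense();print(s["tcp_pos"],s["time_s"],s["joints"])
print(scene(r.capture("top")));goto([.5527,-.2788,.08],271.2)
```

```text
[ 0.6469 -0.2579  0.1371] 11.35 [ -8.4117  33.3181   2.7509   0.1609 -58.6224  17.639 ]
{'mat': (array([ 486.6, -267.4]), np.float32(176.8), array([163.3, 183.6])), 'sticks': [(array([ 553. , -278.8]), np.float32(89.5), array([ 8.2, 97.5])), (array([ 462.3, -276.9]), np.float32(91.1), array([ 7. , 96.7]))], 'knife': []}
xyz [6.4, 95.1, 52.9] ang [-0.0081, -0.0026, 0.1405]
```

Emit:
{"method": "move_arm", "body": {"series": [{"grip": 0.4,"xyz": [3,48,20],"angular": [0,0,0.07]},{"grip": 0.4,"xyz": [6.5,95,53],"angular": [0,0,0.14]},{"grip": 0.4,"xyz": [6.5,95,53],"angular": [0,0,0.14]},{"grip": 0.4,"xyz": [6.5,95,53],"angular": [0,0,0.14]},{"grip": 0.4,"xyz": [6.5,95,53],"angular": [0,0,0.14]},{"grip": 0.4,"xyz": [6.5,95,53],"angular": [0,0,0.14]}]}}

```text
time_s: 12.0
tcp_pos: [0.5523, -0.2783, 0.077]
ee_rot: [[0.022, -1.0, 0.003], [-1.0, -0.022, -0.001], [0.001, -0.003, -1.0]]
wrist_force: [-0.1, 0.2, -1.2]
gripper_width: 0.403
gripper_force: 0.0
```

```bash
cat >> h.py <<'E'
def wcast(c,s,uv,z): # fisheye wrist pixel -> world on plane z
    K=c["camera_matrix"];d=(np.atleast_2d(uv)-K[:2,2])/K[0,0];a=np.linalg.norm(d,axis=1,keepdims=True)
    v=np.c_[d/np.maximum(a,1e-9)*np.sin(a),np.cos(a)];T=np.eye(4);T[:3,:3]=s["ee_rot"];T[:3,3]=s["tcp_pos"];T=T@np.array(c["hand_eye"])
    v=v@T[:3,:3].T;o=T[:3,3];return o+v*((z-o[2])/v[:,2])[:,None]
E
python3 - <<'E'
from h import *
s=r.sense();print(s["tcp_pos"]);goto([.5527,-.2788,.0305],271.2)
c=r.capture("wrist");H=hsv(c).astype(int);h,sa,v=H[:,:,0],H[:,:,1],H[:,:,2]
m=(h>15)&(h<35)&(sa>40)&(sa<120)&(v>150)
g=(h>55)&(h<95)&(sa>80)
for k in blobs(m,150):
    P=wcast(c,s,k.reshape(-1,2),.011)[:,:2];b=cv2.minAreaRect((P*1000).astype(np.float32))
    if min(b[1])<18 and max(b[1])>25: print(np.round(b[0]),np.round(b[1]),round(b[2],1))
E
```

```text
[ 0.5523 -0.2783  0.077 ]
xyz [0.5, -0.3, 46.5] ang [-0.0027, -0.0009, 0.0013]
[ 552. -283.] [94. 11.] 89.8
[ 462. -293.] [11. 67.] 2.5
[ 550. -189.] [83. 13.] 1.5
```

The wrist camera agrees with the top view (stick at x 0.552, y about -0.28). I grasp it.

Emit:
{"method": "move_arm", "body": {"series": [{"grip": 0.4,"xyz": [1,0,25],"angular": [0,0,0]},{"grip": 0.4,"xyz": [1,0,40],"angular": [0,0,0]},{"grip": 0.4,"xyz": [1,0,46.5],"angular": [0,0,0]},{"grip": 0.4,"xyz": [1,0,46.5],"angular": [0,0,0]},{"grip": 0.0,"xyz": [1,0,46.5],"angular": [0,0,0]},{"grip": 0.0,"xyz": [1,0,46.5],"angular": [0,0,0]},{"grip": 0.0,"xyz": [1,0,46.5],"angular": [0,0,0]},{"grip": 0.0,"xyz": [1,0,46.5],"angular": [0,0,0]},{"grip": 0.0,"xyz": [1,0,46.5],"angular": [0,0,0]}]}}

```text
time_s: 12.95
tcp_pos: [0.5504, -0.2793, 0.0301]
ee_rot: [[0.021, -1.0, 0.001], [-1.0, -0.021, -0.0], [0.0, -0.001, -1.0]]
wrist_force: [-0.1, 0.5, 1.7]
gripper_width: 0.126
gripper_force: 30.0
```

Emit:
{"method": "move_arm", "body": {"series": [{"grip": 0.0,"xyz": [0,0,-20],"angular": [0,0,0]},{"grip": 0.0,"xyz": [0,0,-60],"angular": [0,0,0]},{"grip": 0.0,"xyz": [0,0,-105],"angular": [0,0,0]},{"grip": 0.0,"xyz": [0,0,-105],"angular": [0,0,0]}]}}

```text
time_s: 13.35
tcp_pos: [0.5543, -0.2808, 0.1421]
ee_rot: [[0.023, -1.0, 0.014], [-1.0, -0.023, -0.005], [0.005, -0.013, -1.0]]
wrist_force: [0.9, -0.1, 0.3]
gripper_width: 0.121
gripper_force: 30.0
```

Run:
```python
from h import *
s=r.sense();print(s["tcp_pos"],s["gripper_width"]*87,s["gripper_force"],s["time_s"])
goto(f2w([-3,-25,135]),261)
```

```text
[ 0.5543 -0.2808  0.1421] 10.53822509004661 29.988413751125336 13.35
xyz [-315.2, 71.6, 4.4] ang [-0.0139, -0.0042, 0.1797]
```

Emit:
{"method": "move_arm", "body": {"series": [{"grip": 0.0,"xyz": [-45,10,0],"angular": [0,0,0.03]},{"grip": 0.0,"xyz": [-90,20,0],"angular": [0,0,0.06]},{"grip": 0.0,"xyz": [-135,31,0],"angular": [0,0,0.09]},{"grip": 0.0,"xyz": [-180,41,0],"angular": [0,0,0.12]},{"grip": 0.0,"xyz": [-225,51,1],"angular": [0,0,0.15]},{"grip": 0.0,"xyz": [-270,61,3],"angular": [0,0,0.18]},{"grip": 0.0,"xyz": [-315,71.5,5],"angular": [0,0,0.18]},{"grip": 0.0,"xyz": [-315,71.5,5],"angular": [0,0,0.18]},{"grip": 0.0,"xyz": [-315,71.5,5],"angular": [0,0,0.18]},{"grip": 0.0,"xyz": [-315,71.5,5],"angular": [0,0,0.18]}]}}

```text
time_s: 14.35
tcp_pos: [0.4722, 0.0337, 0.1296]
ee_rot: [[-0.159, -0.987, -0.0], [-0.987, 0.159, -0.0], [0.0, 0.0, -1.0]]
wrist_force: [0.5, -0.5, 0.3]
gripper_width: 0.119
gripper_force: 30.0
```

Run:
```python
from h import *
s=r.sense();print(w2f(s["tcp_pos"]),s["wrist_force"],s["time_s"])
goto(f2w([-3,-25,40.5]),261)
c=r.capture("wrist");cv2.imwrite("pics/w2.png",c["img"][:,:,::-1])
```

```text
[ -2.6038 -21.4553 129.6118] [ 0.4648 -0.5071  0.3045] 14.35
xyz [0.4, -3.6, 89.1] ang [0.0001, -0.0001, -0.0026]
```

View pics/w2.png

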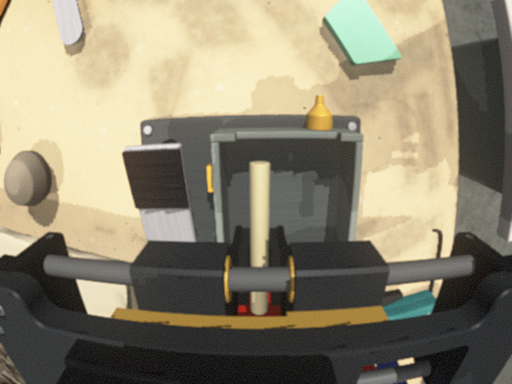

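The wrist view shows the stick aligned over the open magazine. Its front end is at (260,163) and the box's inner front corners are at about (220,140) and (357,138). I check these numerically before lowering.

Run:
```python
from h import *
s=r.sense();c=r.capture("wrist")
print(w2f(wcast(c,s,[[260,163]],s["tcp_pos"][2]-.018)[0]))
for p in([217,136],[361,135]):print(w2f(wcast(c,s,[p],.057)[0]))
```

```text
[-53.1047 -20.6648 111.5929]
[-61.8278 -51.0712  57.    ]
[-63.5839  53.5606  57.    ]
```

Emit:
{"method": "move_arm", "body": {"series": [{"grip": 0.0,"xyz": [0,-3.5,30],"angular": [0,0,0]},{"grip": 0.0,"xyz": [0,-3.5,55],"angular": [0,0,0]},{"grip": 0.0,"xyz": [0,-3.5,75],"angular": [0,0,0]},{"grip": 0.0,"xyz": [0,-3.5,86],"angular": [0,0,0]},{"grip": 0.0,"xyz": [0,-3.5,89],"angular": [0,0,0]},{"grip": 0.0,"xyz": [0,-3.5,89],"angular": [0,0,0]},{"grip": 0.0,"xyz": [0,-3.5,89],"angular": [0,0,0]}]}}

```text
time_s: 15.15
tcp_pos: [0.4763, 0.0336, 0.0415]
ee_rot: [[-0.159, -0.987, 0.002], [-0.987, 0.159, 0.001], [-0.001, -0.002, -1.0]]
wrist_force: [-0.4, -0.3, -0.3]
gripper_width: 0.122
gripper_force: 30.0
```

Emit:
{"method": "move_arm", "body": {"series": [{"grip": 0.0,"xyz": [0,0,1.5],"angular": [0,0,0]},{"grip": 0.0,"xyz": [0,0,1.5],"angular": [0,0,0]},{"grip": 0.25,"xyz": [0,0,1.5],"angular": [0,0,0]},{"grip": 0.25,"xyz": [0,0,1.5],"angular": [0,0,0]},{"grip": 0.25,"xyz": [0,0,1.5],"angular": [0,0,0]},{"grip": 0.25,"xyz": [0,0,-15],"angular": [0,0,0]},{"grip": 0.25,"xyz": [0,0,-55],"angular": [0,0,0]},{"grip": 0.25,"xyz": [0,0,-100],"angular": [0,0,0]},{"grip": 0.25,"xyz": [0,0,-100],"angular": [0,0,0]}]}}

```text
time_s: 16.05
tcp_pos: [0.4795, 0.0348, 0.1465]
ee_rot: [[-0.157, -0.988, 0.013], [-0.988, 0.157, 0.004], [-0.006, -0.012, -1.0]]
wrist_force: [-0.2, 0.3, 0.4]
gripper_width: 0.244
gripper_force: 0.0
```

Run:
```python
from h import *
s=r.sense();print(s["tcp_pos"],s["time_s"])
c=r.capture("top");print(scene(c)); goto([.462,-.2785,.08],271.2)
c=r.capture("wrist");cv2.imwrite("pics/w3.png",c["img"][100:384,:,::-1])
```

```text
[0.4795 0.0348 0.1465] 16.05
{'mat': (array([ 485.9, -267.5]), np.float32(176.7), array([163.3, 182. ])), 'sticks': [(array([ 462.3, -275.8]), np.float32(91.1), array([ 7. , 99.1]))], 'knife': [(array([ 647.7, -280. ]), np.float32(99.5), array([19.3, 88.3]))]}
xyz [311.7, -33.7, 62.7] ang [-0.0071, 0.0033, -0.1795]
```

View pics/w3.png

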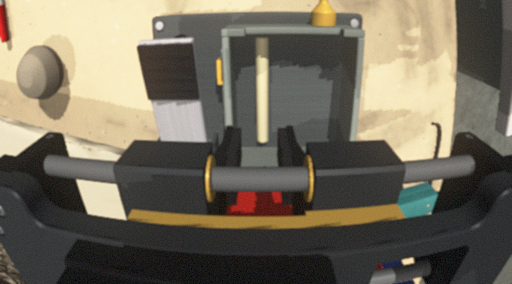

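The first stick lies flat in the magazine, in the box from (262,40) to (262,140). The knife is at rest at (0.648, -0.280). Now the second stick.

Emit:
{"method": "move_arm", "body": {"series": [{"grip": 0.4,"xyz": [48,-5,0],"angular": [0,0,-0.03]},{"grip": 0.4,"xyz": [96,-10,0],"angular": [0,0,-0.06]},{"grip": 0.4,"xyz": [144,-15,0],"angular": [0,0,-0.09]},{"grip": 0.4,"xyz": [190,-20,5],"angular": [0,0,-0.12]},{"grip": 0.4,"xyz": [235,-25,20],"angular": [0,0,-0.15]},{"grip": 0.4,"xyz": [275,-30,40],"angular": [0,0,-0.18]},{"grip": 0.4,"xyz": [309,-34,62],"angular": [0,0,-0.18]},{"grip": 0.4,"xyz": [309,-34,62],"angular": [0,0,-0.18]},{"grip": 0.4,"xyz": [309,-34,62],"angular": [0,0,-0.18]},{"grip": 0.4,"xyz": [309,-34,62],"angular": [0,0,-0.18]}]}}

```text
time_s: 17.15
tcp_pos: [0.4601, -0.2763, 0.0783]
ee_rot: [[0.022, -1.0, -0.001], [-1.0, -0.022, 0.0], [-0.0, 0.001, -1.0]]
wrist_force: [0.1, 1.6, -0.4]
gripper_width: 0.4
gripper_force: 0.0
```

Run:
```python
from h import *
s=r.sense();print(s["tcp_pos"]);goto([.462,-.276,.0305],271.2)
c=r.capture("wrist");H=hsv(c).astype(int);h,sa,v=H[:,:,0],H[:,:,1],H[:,:,2]
m=(h>15)&(h<35)&(sa>40)&(sa<120)&(v>150)
for k in blobs(m,150):
    P=wcast(c,s,k.reshape(-1,2),.011)[:,:2];b=cv2.minAreaRect((P*1000).astype(np.float32))
    if min(b[1])<18 and max(b[1])>25: print(np.round(b[0]),np.round(b[1]),round(b[2],1))
```

```text
[ 0.4601 -0.2763  0.0783]
xyz [-0.2, -2.0, 47.8] ang [0.001, 0.0003, 0.0008]
[ 461. -280.] [10. 93.] 1.9
[ 458. -183.] [13. 84.] 87.0
```

Emit:
{"method": "move_arm", "body": {"series": [{"grip": 0.4,"xyz": [0,-1.5,25],"angular": [0,0,0]},{"grip": 0.4,"xyz": [0,-1.5,40],"angular": [0,0,0]},{"grip": 0.4,"xyz": [0,-1.5,47.5],"angular": [0,0,0]},{"grip": 0.4,"xyz": [0,-1.5,47.5],"angular": [0,0,0]},{"grip": 0.0,"xyz": [0,-1.5,47.5],"angular": [0,0,0]},{"grip": 0.0,"xyz": [0,-1.5,47.5],"angular": [0,0,0]},{"grip": 0.0,"xyz": [0,-1.5,47.5],"angular": [0,0,0]},{"grip": 0.0,"xyz": [0,-1.5,47.5],"angular": [0,0,0]},{"grip": 0.0,"xyz": [0,-1.5,47.5],"angular": [0,0,0]}]}}

```text
time_s: 18.1
tcp_pos: [0.462, -0.2769, 0.0318]
ee_rot: [[0.021, -1.0, 0.001], [-1.0, -0.021, -0.0], [0.0, -0.001, -1.0]]
wrist_force: [-1.3, 0.8, 2.9]
gripper_width: 0.123
gripper_force: 30.0
```

Emit:
{"method": "move_arm", "body": {"series": [{"grip": 0.0,"xyz": [0,0,-20],"angular": [0,0,0]},{"grip": 0.0,"xyz": [0,0,-60],"angular": [0,0,0]},{"grip": 0.0,"xyz": [0,0,-105],"angular": [0,0,0]},{"grip": 0.0,"xyz": [0,0,-105],"angular": [0,0,0]}]}}

```text
time_s: 18.5
tcp_pos: [0.4656, -0.2784, 0.1426]
ee_rot: [[0.022, -1.0, 0.013], [-1.0, -0.023, -0.005], [0.005, -0.013, -1.0]]
wrist_force: [1.6, -0.1, -0.3]
gripper_width: 0.116
gripper_force: 30.0
```

Run:
```python
from h import *
s=r.sense();print(s["tcp_pos"],s["gripper_width"]*87,s["gripper_force"],s["time_s"])
goto(f2w([-3,22,135]),261)
```

```text
[ 0.4656 -0.2784  0.1426] 10.098153473217373 29.985978305339813 18.5
xyz [-319.3, 29.3, 5.6] ang [-0.0132, -0.0042, 0.1795]
```

Emit:
{"method": "move_arm", "body": {"series": [{"grip": 0.0,"xyz": [-45,4,0],"angular": [0,0,0.03]},{"grip": 0.0,"xyz": [-90,8,0],"angular": [0,0,0.06]},{"grip": 0.0,"xyz": [-135,12,0],"angular": [0,0,0.09]},{"grip": 0.0,"xyz": [-180,16,0],"angular": [0,0,0.12]},{"grip": 0.0,"xyz": [-225,20,1],"angular": [0,0,0.15]},{"grip": 0.0,"xyz": [-270,25,3],"angular": [0,0,0.18]},{"grip": 0.0,"xyz": [-318,29,5],"angular": [0,0,0.18]},{"grip": 0.0,"xyz": [-318,29,5],"angular": [0,0,0.18]},{"grip": 0.0,"xyz": [-318,29,5],"angular": [0,0,0.18]},{"grip": 0.0,"xyz": [-318,29,5],"angular": [0,0,0.18]}]}}

```text
time_s: 19.5
tcp_pos: [0.4259, 0.0399, 0.131]
ee_rot: [[-0.159, -0.987, -0.001], [-0.987, 0.159, -0.0], [0.0, 0.001, -1.0]]
wrist_force: [-0.5, 0.0, -0.4]
gripper_width: 0.121
gripper_force: 30.0
```

Run:
```python
from h import *
s=r.sense();print(w2f(s["tcp_pos"]),s["wrist_force"],s["time_s"])
goto(f2w([-3,22,42]),261)
c=r.capture("wrist");H=hsv(c).astype(int);h,sa,v=H[:,:,0],H[:,:,1],H[:,:,2]
m=(h>12)&(h<38)&(sa>25)&(sa<130)&(v>110);m[:, :235]=0;m[:,285:]=0
for k in blobs(m,100):
    k=k.reshape(-1,2);t=k[k[:,1].argmin()];print(t,len(k),w2f(wcast(c,s,[t],s["tcp_pos"][2]-.0175)[0]))
```

```text
[ -3.7548  25.2718 131.0058] [-0.4947  0.0285 -0.4495] 19.5
xyz [-0.8, -3.3, 89.0] ang [0.0005, -0.0003, -0.0028]
[235   0] 366 [-141.7939   13.4581  113.5058]
[251 162] 237 [-54.5549  21.3652 113.5058]
[253 291] 67 [ 27.767   21.5695 113.5058]
```

Emit:
{"method": "move_arm", "body": {"series": [{"grip": 0.0,"xyz": [-3.5,-3,30],"angular": [0,0,0]},{"grip": 0.0,"xyz": [-3.5,-3,55],"angular": [0,0,0]},{"grip": 0.0,"xyz": [-3.5,-3,75],"angular": [0,0,0]},{"grip": 0.0,"xyz": [-3.5,-3,86],"angular": [0,0,0]},{"grip": 0.0,"xyz": [-3.5,-3,89],"angular": [0,0,0]},{"grip": 0.0,"xyz": [-3.5,-3,89],"angular": [0,0,0]},{"grip": 0.0,"xyz": [-3.5,-3,89],"angular": [0,0,0]}]}}

```text
time_s: 20.25
tcp_pos: [0.4301, 0.043, 0.0427]
ee_rot: [[-0.16, -0.987, 0.001], [-0.987, 0.16, 0.0], [-0.001, -0.001, -1.0]]
wrist_force: [0.3, -0.4, 0.6]
gripper_width: 0.121
gripper_force: 30.0
```

Emit:
{"method": "move_arm", "body": {"series": [{"grip": 0.0,"xyz": [0,0,0.5],"angular": [0,0,0]},{"grip": 0.25,"xyz": [0,0,0.5],"angular": [0,0,0]},{"grip": 0.25,"xyz": [0,0,0.5],"angular": [0,0,0]},{"grip": 0.25,"xyz": [0,0,0.5],"angular": [0,0,0]},{"grip": 0.25,"xyz": [0,0,-15],"angular": [0,0,0]},{"grip": 0.25,"xyz": [0,0,-55],"angular": [0,0,0]},{"grip": 0.25,"xyz": [0,0,-100],"angular": [0,0,0]},{"grip": 0.25,"xyz": [0,0,-140],"angular": [0,0,0]},{"grip": 0.25,"xyz": [0,0,-180],"angular": [0,0,0]},{"grip": 0.25,"xyz": [0,0,-180],"angular": [0,0,0]}]}}

```text
time_s: 21.25
tcp_pos: [0.4326, 0.0446, 0.228]
ee_rot: [[-0.157, -0.988, 0.013], [-0.988, 0.157, 0.004], [-0.006, -0.012, -1.0]]
wrist_force: [0.6, 0.6, -0.3]
gripper_width: 0.25
gripper_force: 0.0
```

Run:
```python
from h import *
s=r.sense();print(s["tcp_pos"],w2f(s["tcp_pos"]),s["time_s"])
c=r.capture("top");print(scene(c))
c=r.capture("wrist");cv2.imwrite("pics/w4.png",c["img"][:,:,::-1])
```

```text
[0.4326 0.0446 0.228 ] [  1.971   19.2995 227.9805] 21.25
{'mat': (array([ 485.8, -267.4]), np.float32(176.7), array([163.2, 182.1])), 'sticks': [], 'knife': [(array([ 647. , -279.2]), np.float32(99.5), array([18.9, 90.1]))]}
```

View pics/w4.png

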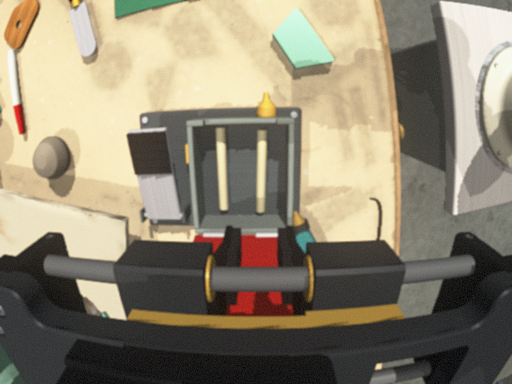

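Both sticks lie in the magazine, at columns 222 and 262. The mat is empty and the bystanders haven't moved. Now I move behind the cover.

Run:
```python
from h import *
s=r.sense();print(s["tcp_pos"]);goto(f2w([130,0,240]),261)
```

```text
[0.4295 0.0437 0.2229]
xyz [-129.5, -22.1, -16.8] ang [-0.0016, 0.0019, -0.0021]
```

Emit:
{"method": "move_arm", "body": {"series": [{"grip": 0.0,"xyz": [0,-10,-20],"angular": [0,0,0]},{"grip": 0.0,"xyz": [-10,-22,-20],"angular": [0,0,0]},{"grip": 0.0,"xyz": [-50,-22,-20],"angular": [0,0,0]},{"grip": 0.0,"xyz": [-90,-22,-20],"angular": [0,0,0]},{"grip": 0.0,"xyz": [-130,-22,-20],"angular": [0,0,0]},{"grip": 0.0,"xyz": [-130,-22,-20],"angular": [0,0,0]},{"grip": 0.0,"xyz": [-130,-22,-20],"angular": [0,0,0]},{"grip": 0.0,"xyz": [-130,-22,-20],"angular": [0,0,0]}]}}

```text
time_s: 22.15
tcp_pos: [0.4714, 0.1678, 0.2408]
ee_rot: [[-0.159, -0.987, -0.002], [-0.987, 0.159, -0.002], [0.002, 0.002, -1.0]]
wrist_force: [-0.3, 0.0, -0.3]
gripper_width: 0.007
gripper_force: 0.0
```

Run:
```python
from h import *
s=r.sense();print(w2f(s["tcp_pos"]),s["wrist_force"]);goto(f2w([130,0,176]),261)
```

```text
[129.7856   0.4036 240.7655] [-0.2909  0.0074 -0.3197]
xyz [-0.3, -0.5, 64.8] ang [0.0022, -0.0019, -0.0024]
```

Emit:
{"method": "move_arm", "body": {"series": [{"grip": 0.0,"xyz": [0,0,30],"angular": [0,0,0]},{"grip": 0.0,"xyz": [0,0,65],"angular": [0,0,0]},{"grip": 0.0,"xyz": [0,0,65],"angular": [0,0,0]},{"grip": 0.0,"xyz": [15,0,65],"angular": [0,0,0]},{"grip": 0.0,"xyz": [30,0,65],"angular": [0,0,0]},{"grip": 0.0,"xyz": [38,0,65],"angular": [0,0,0]},{"grip": 0.0,"xyz": [46,0,64],"angular": [0,0,0]},{"grip": 0.0,"xyz": [56,0,63],"angular": [0,0,0]},{"grip": 0.0,"xyz": [66,0,64],"angular": [0,0,0]},{"grip": 0.0,"xyz": [75,0,65],"angular": [0,0,0]}]}}

```text
time_s: 23.15
tcp_pos: [0.46, 0.0936, 0.1774]
ee_rot: [[-0.158, -0.987, 0.001], [-0.987, 0.158, 0.0], [-0.0, -0.001, -1.0]]
wrist_force: [0.3, 0.6, 0.4]
gripper_width: 0.008
gripper_force: 0.3
```

Run:
```python
from h import *
s=r.sense();p=w2f(s["tcp_pos"]);print(p,s["wrist_force"])
for t in np.arange(1.2,-.01,-.12):
    C=np.array([74-95*np.cos(t)+6*np.sin(t),0,82+95*np.sin(t)+6*np.cos(t)]);print(round(t,2),totool(f2w(C),s).round(1))
```

```text
[ 54.6546  -0.0346 177.4344] [0.2568 0.6201 0.405 ]
1.2 [9.5 0.  4.7]
1.08 [20.1  0.   8.8]
0.96 [30.2  0.  14.2]
0.84 [39.6 -0.  20.7]
0.72 [48.1 -0.  28.3]
0.6 [55.7 -0.  36.8]
0.48 [62.2 -0.  46.2]
0.36 [67.5 -0.  56.3]
0.24 [71.5 -0.  67. ]
0.12 [74.3 -0.  78.1]
0.0 [75.7 -0.  89.4]
```

Emit:
{"method": "move_arm", "body": {"series": [{"grip": 0.0,"xyz": [10,0,5],"angular": [0,0,0]},{"grip": 0.0,"xyz": [20,0,9],"angular": [0,0,0]},{"grip": 0.0,"xyz": [30,0,14],"angular": [0,0,0]},{"grip": 0.0,"xyz": [40,0,21],"angular": [0,0,0]},{"grip": 0.0,"xyz": [48,0,28],"angular": [0,0,0]},{"grip": 0.0,"xyz": [56,0,37],"angular": [0,0,0]},{"grip": 0.0,"xyz": [62,0,46],"angular": [0,0,0]},{"grip": 0.0,"xyz": [67.5,0,56],"angular": [0,0,0]},{"grip": 0.0,"xyz": [71.5,0,67],"angular": [0,0,0]},{"grip": 0.0,"xyz": [74,0,78],"angular": [0,0,0]}]}}

```text
time_s: 24.15
tcp_pos: [0.4481, 0.0207, 0.0982]
ee_rot: [[-0.158, -0.987, -0.0], [-0.987, 0.158, -0.0], [0.0, 0.0, -1.0]]
wrist_force: [0.4, 0.3, 0.7]
gripper_width: 0.008
gripper_force: 0.1
```

Emit:
{"method": "move_arm", "body": {"series": [{"grip": 0.0,"xyz": [1,0,4],"angular": [0,0,0]},{"grip": 0.0,"xyz": [1,0,7],"angular": [0,0,0]},{"grip": 0.0,"xyz": [1,0,10],"angular": [0,0,0]},{"grip": 0.0,"xyz": [1,0,11],"angular": [0,0,0]},{"grip": 0.0,"xyz": [1,0,11],"angular": [0,0,0]}]}}

```text
time_s: 24.65
tcp_pos: [0.4484, 0.0204, 0.0885]
ee_rot: [[-0.158, -0.987, 0.001], [-0.987, 0.158, 0.0], [-0.0, -0.001, -1.0]]
wrist_force: [-0.3, -0.4, 0.9]
gripper_width: 0.006
gripper_force: 0.0
```

Emit:
{"method": "move_arm", "body": {"series": [{"grip": 0.0,"xyz": [0,0,1],"angular": [0,0,0]},{"grip": 0.0,"xyz": [0,0,1],"angular": [0,0,0]},{"grip": 0.0,"xyz": [0,0,1.5],"angular": [0,0,0]},{"grip": 0.0,"xyz": [0,0,1.5],"angular": [0,0,0]}]}}

```text
time_s: 25.05
tcp_pos: [0.4484, 0.0204, 0.0882]
ee_rot: [[-0.158, -0.988, 0.001], [-0.988, 0.158, 0.0], [-0.0, -0.001, -1.0]]
wrist_force: [-3.8, 1.1, 11.1]
gripper_width: 0.007
gripper_force: 5.7
```

The cover is shut: the fingertips are at 63 mm with 11 N of contact. I lift off, check it in the top view, and go over the pedal pad.

Emit:
{"method": "move_arm", "body": {"series": [{"grip": 0.0,"xyz": [0,0,-20],"angular": [0,0,0]},{"grip": 0.0,"xyz": [0,0,-50],"angular": [0,0,0]},{"grip": 0.0,"xyz": [0,-30,-50],"angular": [0,0,0]},{"grip": 0.0,"xyz": [11,-65,-45],"angular": [0,0,0]},{"grip": 0.0,"xyz": [11,-99.5,-35],"angular": [0,0,0]},{"grip": 0.0,"xyz": [11,-99.5,-35],"angular": [0,0,0]},{"grip": 0.0,"xyz": [11,-99.5,-35],"angular": [0,0,0]},{"grip": 0.0,"xyz": [11,-99.5,-35],"angular": [0,0,0]}]}}

```text
time_s: 25.85
tcp_pos: [0.5438, -0.0063, 0.1217]
ee_rot: [[-0.158, -0.987, -0.001], [-0.987, 0.158, 0.0], [0.0, 0.001, -1.0]]
wrist_force: [0.6, 0.5, -0.2]
gripper_width: 0.008
gripper_force: 0.0
```

Run:
```python
from h import *
s=r.sense();print(w2f(s["tcp_pos"]),s["wrist_force"],s["time_s"]);goto(f2w([-34,-99.5,90]),261)
o=[]
c=r.capture("wrist");o.append(cv2.resize(c["img"][:,:,::-1],(400,300)))
c=r.capture("side");o.append(cv2.resize(c["img"][120:230,130:277,::-1],(400,300),interpolation=cv2.INTER_CUBIC))
cv2.imwrite("pics/f.png",np.hstack(o))
H=hsv(c).astype(int);h,sa,v=H[:,:,0],H[:,:,1],H[:,:,2]
k=blobs((((h<6)|(h>174))&(sa>150)&(v>40))[120:230,100:300],80)[0].reshape(-1,2)+[100,120];print("side red",k.min(0),k.max(0),"pred",proj(c,[f2w([-64,-56,60]),f2w([-64,56,60]),f2w([64,-56,63]),f2w([64,56,63])]).round(1).tolist())
```

```text
[-30.8455 -98.4556 121.6852] [ 0.5999  0.5303 -0.2143] 25.85
xyz [3.2, -1.1, 31.7] ang [0.0006, -0.0001, -0.0018]
side red [159 167] [210 204] pred [[211.0, 198.0], [161.3, 204.5], [201.8, 175.1], [157.5, 180.1]]
```

View pics/f.png

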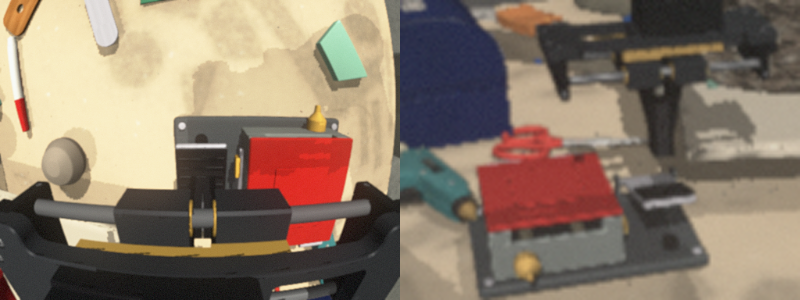

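The cover is shut flush: its front edge lands on the predicted pixels (210,198) and (161,204). The fingers are over the black pad. First stroke, pressing gradually.

Emit:
{"method": "move_arm", "body": {"series": [{"grip": 0.0,"xyz": [3,-1,15],"angular": [0,0,0]},{"grip": 0.0,"xyz": [3,-1,30],"angular": [0,0,0]},{"grip": 0.0,"xyz": [3,-1,37],"angular": [0,0,0]},{"grip": 0.0,"xyz": [3,-1,43],"angular": [0,0,0]},{"grip": 0.0,"xyz": [3,-1,48],"angular": [0,0,0]},{"grip": 0.0,"xyz": [3,-1,52],"angular": [0,0,0]},{"grip": 0.0,"xyz": [3,-1,55],"angular": [0,0,0]},{"grip": 0.0,"xyz": [3,-1,56],"angular": [0,0,0]},{"grip": 0.0,"xyz": [3,-1,56],"angular": [0,0,0]}]}}

```text
time_s: 26.85
tcp_pos: [0.5451, -0.0102, 0.0665]
ee_rot: [[-0.158, -0.987, 0.0], [-0.987, 0.158, -0.001], [0.001, -0.0, -1.0]]
wrist_force: [-1.9, -4.7, 5.9]
gripper_width: 0.003
gripper_force: 3.1
```

Emit:
{"method": "move_arm", "body": {"series": [{"grip": 0.0,"xyz": [0,0,1],"angular": [0,0,0]},{"grip": 0.0,"xyz": [0,0,1],"angular": [0,0,0]},{"grip": 0.0,"xyz": [0,0,1],"angular": [0,0,0]}]}}

```text
time_s: 27.15
tcp_pos: [0.5451, -0.0103, 0.0657]
ee_rot: [[-0.158, -0.987, 0.0], [-0.987, 0.158, -0.001], [0.001, -0.0, -1.0]]
wrist_force: [-1.5, -3.9, 5.7]
gripper_width: 0.006
gripper_force: 3.4
```

Emit:
{"method": "move_arm", "body": {"series": [{"grip": 0.0,"xyz": [0,0,0.8],"angular": [0,0,0]},{"grip": 0.0,"xyz": [0,0,0.8],"angular": [0,0,0]},{"grip": 0.0,"xyz": [0,0,1.6],"angular": [0,0,0]},{"grip": 0.0,"xyz": [0,0,1.6],"angular": [0,0,0]},{"grip": 0.0,"xyz": [0,0,1.6],"angular": [0,0,0]}]}}

```text
time_s: 27.65
tcp_pos: [0.5452, -0.0103, 0.0652]
ee_rot: [[-0.158, -0.988, 0.0], [-0.988, 0.158, -0.001], [0.001, -0.001, -1.0]]
wrist_force: [-4.2, -4.9, 12.9]
gripper_width: 0.009
gripper_force: 6.4
```

Emit:
{"method": "move_arm", "body": {"series": [{"grip": 0.0,"xyz": [0,0,0.8],"angular": [0,0,0]},{"grip": 0.0,"xyz": [0,0,0.8],"angular": [0,0,0]},{"grip": 0.0,"xyz": [0,0,0.8],"angular": [0,0,0]},{"grip": 0.0,"xyz": [0,0,0.8],"angular": [0,0,0]},{"grip": 0.0,"xyz": [0,0,0.8],"angular": [0,0,0]},{"grip": 0.0,"xyz": [0,0,0.8],"angular": [0,0,0]},{"grip": 0.0,"xyz": [0,0,0.8],"angular": [0,0,0]},{"grip": 0.0,"xyz": [0,0,0.8],"angular": [0,0,0]},{"grip": 0.0,"xyz": [0,0,0.8],"angular": [0,0,0]},{"grip": 0.0,"xyz": [0,0,0.8],"angular": [0,0,0]}]}}

```text
time_s: 28.65
tcp_pos: [0.5452, -0.0103, 0.065]
ee_rot: [[-0.157, -0.988, 0.001], [-0.988, 0.157, -0.001], [0.001, -0.001, -1.0]]
wrist_force: [-5.5, -3.6, 16.3]
gripper_width: 0.001
gripper_force: 8.3
```

Emit:
{"method": "move_arm", "body": {"series": [{"grip": 0.0,"xyz": [0,0,0],"angular": [0,0,0]},{"grip": 0.0,"xyz": [0,0,0],"angular": [0,0,0]},{"grip": 0.0,"xyz": [0,0,0],"angular": [0,0,0]},{"grip": 0.0,"xyz": [0,0,0],"angular": [0,0,0]},{"grip": 0.0,"xyz": [0,0,0],"angular": [0,0,0]}]}}

```text
time_s: 29.15
tcp_pos: [0.5452, -0.0103, 0.065]
ee_rot: [[-0.157, -0.988, 0.001], [-0.988, 0.157, -0.001], [0.001, -0.001, -1.0]]
wrist_force: [-5.3, -3.5, 16.4]
gripper_width: 0.005
gripper_force: 8.3
```

Emit:
{"method": "move_arm", "body": {"series": [{"grip": 0.0,"xyz": [0,0,-8],"angular": [0,0,0]},{"grip": 0.0,"xyz": [0,0,-18],"angular": [0,0,0]},{"grip": 0.0,"xyz": [0,0,-30],"angular": [0,0,0]},{"grip": 0.0,"xyz": [0,0,-50],"angular": [0,0,0]},{"grip": 0.0,"xyz": [0,0,-50],"angular": [0,0,0]},{"grip": 0.0,"xyz": [0,0,-50],"angular": [0,0,0]},{"grip": 0.0,"xyz": [0,0,-50],"angular": [0,0,0]},{"grip": 0.0,"xyz": [0,0,-50],"angular": [0,0,0]},{"grip": 0.0,"xyz": [0,0,-50],"angular": [0,0,0]},{"grip": 0.0,"xyz": [0,0,-50],"angular": [0,0,0]}]}}

```text
time_s: 30.15
tcp_pos: [0.5449, -0.0096, 0.1118]
ee_rot: [[-0.158, -0.987, -0.001], [-0.987, 0.158, -0.0], [0.0, 0.001, -1.0]]
wrist_force: [0.2, -0.2, 0.1]
gripper_width: 0.004
gripper_force: 0.0
```

Run:
```python
from h import *
s=r.sense();print(w2f(s["tcp_pos"]),s["wrist_force"],s["time_s"]);goto(f2w([-34,-99.5,64.5]),261)
```

```text
[ -33.8776 -100.0917  111.8043] [ 0.2399 -0.1711  0.092 ] 30.15
xyz [0.1, 0.5, 47.3] ang [0.0009, -0.0004, -0.002]
```

The first stroke reached its stop (16 N at 65 mm, held about 1.8 s) and released fully. Second stroke with the same depth.

Emit:
{"method": "move_arm", "body": {"series": [{"grip": 0.0,"xyz": [0,0,15],"angular": [0,0,0]},{"grip": 0.0,"xyz": [0,0,25],"angular": [0,0,0]},{"grip": 0.0,"xyz": [0,0,32],"angular": [0,0,0]},{"grip": 0.0,"xyz": [0,0,38],"angular": [0,0,0]},{"grip": 0.0,"xyz": [0,0,43],"angular": [0,0,0]},{"grip": 0.0,"xyz": [0,0,47],"angular": [0,0,0]},{"grip": 0.0,"xyz": [0,0,49],"angular": [0,0,0]},{"grip": 0.0,"xyz": [0,0,50],"angular": [0,0,0]},{"grip": 0.0,"xyz": [0,0,50],"angular": [0,0,0]},{"grip": 0.0,"xyz": [0,0,50],"angular": [0,0,0]}]}}

```text
time_s: 31.15
tcp_pos: [0.5452, -0.0104, 0.0649]
ee_rot: [[-0.157, -0.988, 0.0], [-0.988, 0.157, -0.002], [0.002, -0.001, -1.0]]
wrist_force: [-4.7, -3.3, 18.4]
gripper_width: 0.005
gripper_force: 9.1
```

Emit:
{"method": "move_arm", "body": {"series": [{"grip": 0.0,"xyz": [0,0,0.3],"angular": [0,0,0]},{"grip": 0.0,"xyz": [0,0,0.3],"angular": [0,0,0]},{"grip": 0.0,"xyz": [0,0,0.3],"angular": [0,0,0]},{"grip": 0.0,"xyz": [0,0,0.3],"angular": [0,0,0]},{"grip": 0.0,"xyz": [0,0,0.3],"angular": [0,0,0]},{"grip": 0.0,"xyz": [0,0,0.3],"angular": [0,0,0]},{"grip": 0.0,"xyz": [0,0,0.3],"angular": [0,0,0]},{"grip": 0.0,"xyz": [0,0,0.3],"angular": [0,0,0]},{"grip": 0.0,"xyz": [0,0,0.3],"angular": [0,0,0]},{"grip": 0.0,"xyz": [0,0,0.3],"angular": [0,0,0]}]}}

```text
time_s: 32.15
tcp_pos: [0.5452, -0.0104, 0.0649]
ee_rot: [[-0.157, -0.988, 0.0], [-0.988, 0.157, -0.002], [0.002, -0.001, -1.0]]
wrist_force: [-6.1, -4.0, 19.1]
gripper_width: 0.006
gripper_force: 9.8
```

Emit:
{"method": "move_arm", "body": {"series": [{"grip": 0.0,"xyz": [0,0,0],"angular": [0,0,0]},{"grip": 0.0,"xyz": [0,0,0],"angular": [0,0,0]},{"grip": 0.0,"xyz": [0,0,0],"angular": [0,0,0]},{"grip": 0.0,"xyz": [0,0,0],"angular": [0,0,0]},{"grip": 0.0,"xyz": [0,0,0],"angular": [0,0,0]}]}}

```text
time_s: 32.65
tcp_pos: [0.5452, -0.0104, 0.0649]
ee_rot: [[-0.157, -0.988, 0.0], [-0.988, 0.157, -0.002], [0.002, -0.001, -1.0]]
wrist_force: [-5.8, -3.7, 18.3]
gripper_width: 0.008
gripper_force: 9.8
```

Emit:
{"method": "move_arm", "body": {"series": [{"grip": 0.0,"xyz": [0,0,-8],"angular": [0,0,0]},{"grip": 0.0,"xyz": [0,0,-18],"angular": [0,0,0]},{"grip": 0.0,"xyz": [0,0,-30],"angular": [0,0,0]},{"grip": 0.0,"xyz": [0,0,-60],"angular": [0,0,0]},{"grip": 0.0,"xyz": [0,0,-100],"angular": [0,0,0]},{"grip": 0.0,"xyz": [0,0,-140],"angular": [0,0,0]},{"grip": 0.0,"xyz": [40,0,-140],"angular": [0,0,0]},{"grip": 0.0,"xyz": [80,0,-140],"angular": [0,0,0]},{"grip": 0.0,"xyz": [120,0,-140],"angular": [0,0,0]},{"grip": 0.0,"xyz": [120,0,-140],"angular": [0,0,0]}]}}

```text
time_s: 33.65
tcp_pos: [0.5247, -0.1311, 0.2019]
ee_rot: [[-0.163, -0.987, -0.001], [-0.987, 0.163, -0.0], [0.0, 0.001, -1.0]]
wrist_force: [-0.4, 1.2, -0.6]
gripper_width: 0.009
gripper_force: 0.0
```

Run:
```python
from h import *
s=r.sense();print(s["tcp_pos"],s["wrist_force"],s["time_s"])
for n in("top","side"):
    c=r.capture(n);H=hsv(c).astype(int);h,sa,v=H[:,:,0],H[:,:,1],H[:,:,2]
    m=((h<6)|(h>174))&(sa>150)&(v>40)
    for k in blobs(m,150):
        b=cv2.minAreaRect((cast(c,k.reshape(-1,2),.063)[:,:2]*1000).astype(np.float32))
        if np.linalg.norm(np.array(b[0])-F0[:2]*1000)<90: print(n,b,k.reshape(-1,2).min(0),k.reshape(-1,2).max(0))
    print(n,scene(c)["knife"],scene(c)["sticks"])
```

```text
[ 0.5247 -0.1311  0.2019] [-0.4326  1.2104 -0.6233] 33.65
top ((434.9082946777344, 1.080718994140625), (53.499549865722656, 91.69310760498047), 87.45629119873047) [202 242] [227 283]
top [(array([ 647.4, -280. ]), np.float32(98.5), array([19.3, 88.4]))] []
side ((457.2431640625, 72.89089965820312), (210.33563232421875, 109.16836547851562), 80.79154205322266) [159 167] [210 203]
side [(array([ 645.7, -284.5]), np.float32(97.1), array([18.9, 95. ]))] []
```

```bash
python3 -c "
from station import r
print(r.finish_job())"
```

```text
the job is handed in; nothing more can be done
None
```

The feeder refill is done and handed in at about 34 s: cover levered open with the knife, knife laid back flat, both glue sticks in the magazine, cover shut, and two full pedal strokes held and released; the verdict itself was not shown.

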